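# Pin back the belt tensioner

### The job

A new belt is to go on this belt drive, so its sprung tension wheel must be locked back. Take the orange-handled locking pin from its blue stand, put it through the eye in the tension wheel's red ear, turn the wheel anticlockwise (seen from above) against its spring until the pin finds the lock hole underneath, push the pin fully home so that it holds the wheel there, and let go. Feel your way gently, never leaning hard on the drive with the pin, and leave everything else on the bench where it is.

Things in the scene. Friction and masses are not known exactly. Their poses are not given: they have to be found in the camera images.
- drive: belt drive unit, fixed to the bench: grey base plate 275 x 220 x 12 mm with the tension wheel (aluminium, red rims, 78 mm across, up to 63 mm above the bench) and, towards its +x, two smaller pulleys up to 65 mm tall. Origin on the tension wheel's vertical pivot axis, at bench level; z up
- track_axis (a point): point on the pivot axis level with the top of the lock track (30 mm above the bench): a fixed flat dark-steel arc below the ear's path, 70 to 100 mm from the axis. Its one brass tile has the lock hole, 85 mm from the axis, 14.5 mm bore, 2 mm chamfer, 18 mm deep; oiled. Its place varies, 0.45 to 0.95 rad anticlockwise of the eye at rest, and is not measured: look, or feel with the pin's foot
- tensioner (a joint): angle of the tension wheel about its pivot, rad: 0 at rest (on a stop, held by its spring), growing anticlockwise seen from above, end stop at 1.2. The spring pulls back with 0.25 N m at 0, rising evenly to 0.55 N m at 1.2 (3 to 6.5 N at the eye); let go unlocked, it returns to 0
- eye (a point): centre of the eye, a vertical through hole in the wheel's red ear, at the ear's top face (43 mm above the bench). 12 mm bore, 2 mm chamfer on top; the ear is 10 mm thick (underside 3 mm above the track) and 30 mm wide; the eye is 85 mm from the pivot axis and turns with the wheel
- pin: loose locking pin, about 60 g, 67 mm tall, upright in the stand: steel shank 10 mm thick, 29 mm long, foot chamfered 2.5 mm; above it a dark collar 20 mm across, 4 mm high; on top a flat orange handle 26 mm wide (pin's x), 12 mm thick (pin's y), 34 mm tall. Origin at the shank's foot, on its axis; z up. In the stand its foot is 7 mm above the bench
- pin_collar (a point): underside of the pin's collar, on the axis, 29 mm above the foot. Fully home, the collar lies on the ear with the foot 16 mm down in the lock hole; with the foot only resting on the track, the collar is 16 mm above the ear
- stand: blue block, 56 x 56 x 36 mm, fixed to the bench, with a 12 mm vertical hole in its middle in which the pin stands with its collar on the block's top; origin under its centre
- tip_cleaner: black open cup (tip cleaner), 64 mm across, 45 mm tall, loose; origin under its centre. A bystander
- flux_bottle: white capped bottle, 60 mm across, 130 mm tall; origin under its centre. A bystander
- board: small green circuit board lying flat, 62 x 48 x 10 mm; origin under its centre. A bystander
- screwdriver: red-handled screwdriver lying along its x axis, 190 mm; a bystander
- tweezers: dark steel tweezers lying along their x axis, 125 mm, 6 mm thick; a bystander
- flux_pen: white pen with a metal cap lying along its x axis, 130 mm, 16 mm thick; a bystander
- spare_pulley: loose aluminium pulley standing flat on the mat, 36 mm across, 22 mm tall; origin under its centre. A bystander
Mind the look-alikes: they are no part of the job. What is shaped like the pin but green is not meant.

How it is judged:
On the way, in this order (a step that is already met when the one before it is completed fails the run):
1. the pin is taken out of its stand (horizontal distance between pin and stand above 0.06 m), for 0.1 s.
2. the wheel is turned back with the pin in its eye (value of joint tensioner above 0.3 rad and horizontal distance between pin_collar and eye below 0.008 m), for 0.2 s.
At the end, for the whole second after the job is handed in: the pin stands upright (within 0.15 rad) through the eye (axis within 4 mm of its centre) and home in the lock hole, its collar within 3 mm of the ear's top; the wheel is held turned by more than 0.37 rad; pin and wheel are at rest (value of joint tensioner above 0.37 rad and z of pin_collar in the frame of eye below 0.003 m and horizontal distance between pin_collar and eye below 0.004 m and angle between pin's own z axis and vertical below 0.15 rad and linear speed of pin below 0.02 m/s and not (velocity of joint tensioner above 0.1 rad/s or velocity of joint tensioner below -0.1 rad/s)); the robot touches nothing.
It fails at once if the pin is pressed on the drive with more than 30 N (contact force between pin and drive above 30 N).
It fails at once if another loose thing on the bench is moved by more than 20 mm (distance of any of tip_cleaner, flux_bottle, board, screwdriver, tweezers, flux_pen, spare_pulley from where it was at the start of the episode above 0.02 m).
It also fails if it takes over 67 s, if anything falls off the work surface, if the arm or the gripper's body presses on something with over 40 N, if the wrist force passes 120 N, or if a joint passes its speed limit or range.

### The arm

A 7-joint arm with a two-finger parallel gripper is mounted at the origin on the work surface. World frame = base frame: x ahead of the robot, y to its left, z up, the work surface at z = 0. Lengths are in m, angles in rad, forces in N, time in s.
With the tool pointing down it reaches from about 0.425 to 0.925 m from the base axis. Payload 6.8 kg.
Tool frame: the origin (TCP) lies on the centre line of the jaws, within the pads' length; the fingertips stand bot.finger_overhang ahead of it and the grasp point (between the pads) lies 3 mm ahead of it (bot.finger_overhang is the distance from the TCP to the fingertips, in m); z points along the fingers, y is the direction in which the jaws open and shut (so a half turn about z gives the same grasp; the last joint's range is limited). The gripper opens to 85 mm and grips with 20 to 120 N. Pads are 22 mm wide; open, the fingers measure 114 mm over their backs; the gripper's body (76 mm by 85 mm) begins 54 mm behind the grasp point. The pads swing forward as they close: fully open they stand 13 mm farther back than shut.
Start: joints at [-0.108, 0.477, 0.022, 1.555, -0.011, 1.109, -0.083], TCP at [0.675, 0, 0.253] pointing down, gripper open.
Joint ranges: [-2.96, 2.96], [-0.34, 2.1], [-1.41, 1.46], [0.24, 2.44], [-1.37, 4.51], [0.17, 1.92], [-2.96, 2.96]. Speed limits (rad/s): [2.39, 2.39, 3.14, 3.14, 3.14, 3.14, 3.14].

### API

Orientations are given as a unit quaternion [w, x, y, z].
In Python, from station import bot gives the robot as it stands.
- The arm moves only by the tool drive_tool, never from a script. Its argument "increments" is text: rows parted by semicolons, each of 4 numbers parted by spaces: the shift along the world's x, y, z in m, then the turn about the world's z in rad. In form: tx ty tz spin; .... A call has 1 to 12 rows; each row shifts and turns the commanded pose from where the row before left it; what a row does not reach is not made up. A row lasts 1/12 s, in which the tool goes at most 41.7 mm and 7.16 degrees, less where a joint would pass 70% of its speed; a pose out of reach is approached as far as the arm can. A call is refused whole if a number of a shift passes 0.0417 or a number of a turn 0.125, either way. A call with a gripper value outside its range is refused whole. "grip" is the opening, from 0 (shut) to 1 (fully open), set as the call begins (left out, the last holds). The fingers move at their own pace and stop on an object; "squeeze" is the grip in N (left out, the last holds). Time passes only in rows, so rows that do not move let the fingers close. It gives the time, the measured TCP pose, the force and the opening at its end, in the units of the state.
- bot.get_obs(): the state, without advancing time (a new reading comes with each control period).
- bot.read_camera(name): name is "scene" or "side" or "wrist"; returns the picture (420x560x3 uint8, red, green, blue); there is no depth.
- bot.calibration(name): a dict with "fx", "fy", "cx", "cy" (pixels), "camera_from_world" (4x4, takes a point from world to camera coordinates). Camera axes: x right, y down, z forward; pixel columns grow to the right and rows downward; lengths in m; the calibration is good to about 2 mm. A picture is of the moment at which its call begins: read the wrist's pose just before it. calibration takes no time and is no camera call; for the wrist camera it gives the pose at the moment of the call.
- bot.hand_in(): hands the job in, once; it reports no verdict.
The state is a dict: "t": time; "q": joint angles; "joint_vel": joint speeds; "joint_torque": joint torques, N m; "eef_pos": TCP position; "tool_rot": TCP orientation; "contact_force": force on the tool from outside, world axes, zero at the start; "torque": the same for the moment, N m; "gripper_width": opening from 0.0 (shut) to 1.0 (fully open).
Only numpy, scipy, OpenCV 4.12 (cv2) and the standard library are available. Lean on these libraries where they do the work, as an engineer would, in place of code of your own. Each camera call takes 0.05 s, during which the arm holds its last target.

## Working session

There is one attempt and no reset: what is moved stays moved. The work goes in short steps, Python scripts to look and compute and a tool call to move; the robot and the scene stay as the last step left them, time stands still between calls to the robot, and variables do not carry over. Pictures are saved under pics/ and viewed, and the job is handed in when it is done.

Besides the shell and the picture viewer there is one more tool, called after "Request:" as name(argument=value, ...) on one line, values as JSON. drive_tool: Moves the arm, as the interface text tells. Its arguments: {"type":"object","properties":{"increments":{"type":"string"},"grip":{"type":"number"},"squeeze":{"type":"number"}},"required":["increments"]}

```bash
mkdir -p pics
cat > h.py <<'E'
import numpy as np, cv2
from station import bot
def snap(n,f):
    c=bot.calibration(n); im=bot.read_camera(n); cv2.imwrite(f'pics/{f}.png',cv2.cvtColor(im,cv2.COLOR_RGB2BGR)); np.savez(f'pics/{f}.npz',im=im,**{k:np.array(v) for k,v in c.items()}); return im,c
def load(f):
    d=np.load(f'pics/{f}.npz'); return d['im'],{k:d[k] for k in d.files if k!='im'}
def ray(c,u,v):
    T=np.array(c['camera_from_world']);R=T[:3,:3];t=T[:3,3]
    o=-R.T@t; d=R.T@np.array([(u-c['cx'])/c['fx'],(v-c['cy'])/c['fy'],1]); return o,d/np.linalg.norm(d)
def onz(c,u,v,z):
    o,d=ray(c,u,v); return o+d*(z-o[2])/d[2]
def proj(c,p):
    T=np.array(c['camera_from_world']);q=T[:3,:3]@np.array(p)+T[:3,3]; return np.array([c['fx']*q[0]/q[2]+c['cx'],c['fy']*q[1]/q[2]+c['cy']])
E
python3 - <<'E'
from h import *
for n in ['scene','side','wrist']:
    im,c=snap(n,n+'0'); o,d=ray(c,280,210); print(n,o.round(3),d.round(3),float(c['fx']))
o=bot.get_obs(); print(o, bot.finger_overhang)
E
```

```text
scene [1.202 0.064 0.788] [-0.695 -0.054 -0.717] 430.6087815351894
side [0.381 0.829 0.779] [ 0.097 -0.749 -0.656] 486.9196728639411
wrist [0.676 0.071 0.373] [-0.007 -0.27  -0.963] 338.32944416042835
{'t': 0.15, 'q': array([-0.10808331,  0.47762987,  0.02234265,  1.55620053, -0.01145313,
        1.10928403, -0.08311933]), 'joint_vel': array([-0.00096526, -0.00201076,  0.00123498, -0.00435284,  0.00104833,
        0.00103665, -0.00050256]), 'joint_torque': array([ 1.55385478e-03, -5.96924365e+01,  1.60940632e+00, -2.81490952e+01,
        1.26662746e-02,  6.56643446e-03,  5.58682734e-05]), 'eef_pos': array([ 6.74587995e-01, -2.42728181e-05,  2.52545853e-01]), 'tool_rot': array([-4.41706209e-04,  7.07104317e-01,  7.07108902e-01, -5.38991923e-04]), 'contact_force': array([ 1.33190063, -0.40985239, -0.10107794]), 'torque': array([0.03153804, 0.00189817, 0.00393332]), 'gripper_width': 0.9977106781782785} 0.022
```

View pics/scene0.png

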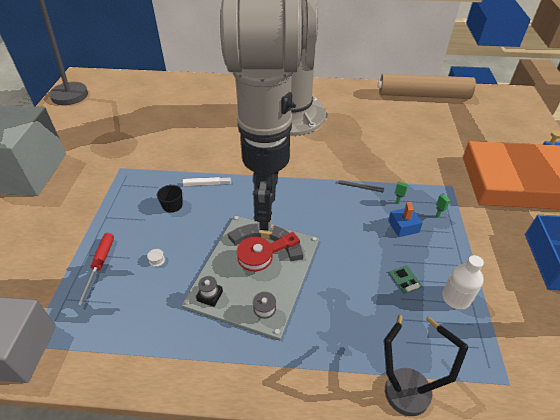

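View pics/side0.png

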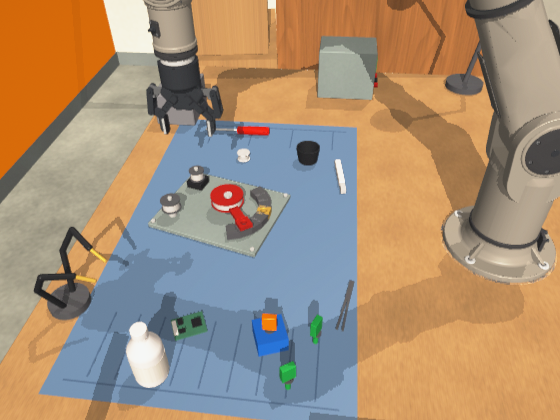

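View pics/wrist0.png

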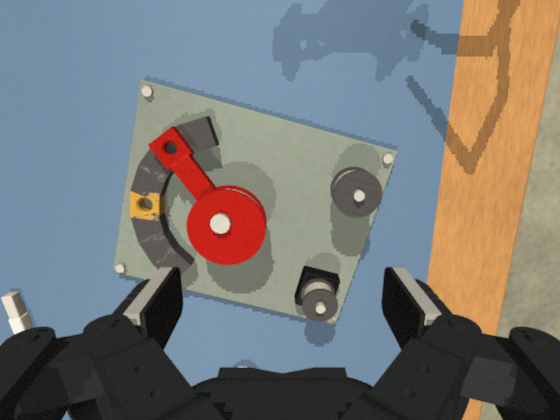

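The wrist view shows the drive: eye at about (171,148), brass tile with its hole at (146,205), wheel hub at (221,224). The scene view has the stand at (405,222) with the orange handle at (408,211), and the green look-alikes at (401,190) and (442,205).

Run:
```python
from h import *
im,c=load('wrist0')
h=cv2.cvtColor(im,cv2.COLOR_RGB2HSV)
# dark eye: inside red ear
crop=im[100:250,110:280]; cv2.imwrite('pics/crop.png',cv2.cvtColor(cv2.resize(crop,None,fx=4.5,fy=4,interpolation=cv2.INTER_CUBIC),cv2.COLOR_RGB2BGR))
for n,(u,v),z in [('eye',(171,148),.043),('hole',(146,205),.03),('hub',(221,224),.065)]: print(n,onz(c,u,v,z).round(4))
for f in ['scene0','side0']:
    im,c=load(f);h=cv2.cvtColor(im,cv2.COLOR_RGB2HSV)
    m=((h[...,0]<18)&(h[...,1]>170)&(h[...,2]>150)).astype(np.uint8)
    n,l,s,ce=cv2.connectedComponentsWithStats(m)
    for i in range(1,n):
        if s[i,4]>40: print(f,'orange',s[i],ce[i])
    m=((abs(h[...,0].astype(int)-110)<12)&(h[...,1]>180)&(h[...,2]>60)).astype(np.uint8)
    n,l,s,ce=cv2.connectedComponentsWithStats(m)
    for i in range(1,n):
        if s[i,4]>100: print(f,'blue',s[i],ce[i])
    x,y={'scene0':(375,170),'side0':(235,295)}[f]
    cv2.imwrite(f'pics/crop_{f}.png',cv2.cvtColor(cv2.resize(im[y:y+100,x:x+100],None,fx=6,fy=6,interpolation=cv2.INTER_CUBIC),cv2.COLOR_RGB2BGR))
```

```text
eye [0.5688 0.0403 0.043 ]
hole [ 0.533  -0.0199  0.03  ]
hub [ 0.6174 -0.0295  0.065 ]
scene0 orange [469 142  33  49  93] [480.41935484 169.92473118]
scene0 orange [ 503  143   57   51 1781] [532.58562605 168.96013476]
scene0 orange [237 232  63  33 883] [261.3216308  248.38278596]
scene0 orange [ 92 234  21  31 285] [103.54035088 247.29122807]
scene0 blue [ 467    0   63   47 1041] [495.44572526  22.20461095]
scene0 blue [449  67  48  17 318] [474.20754717  74.16352201]
scene0 blue [389 212  31  25 152] [399.73026316 225.        ]
scene0 blue [526 216  34  74 839] [543.64719905 250.91537545]
side0 orange [    0     0   115   179 13069] [45.09870686 64.47953172]
side0 orange [237 127  32   8 221] [253.63348416 130.10859729]
side0 orange [211 185  32  21 470] [226.32978723 194.58723404]
side0 orange [221 199  32  32 296] [240.18243243 217.91216216]
side0 orange [262 314  15  17 221] [268.88235294 321.9321267 ]
side0 blue [252 315  37  41 883] [270.02151755 337.74178935]
```

View pics/crop.png

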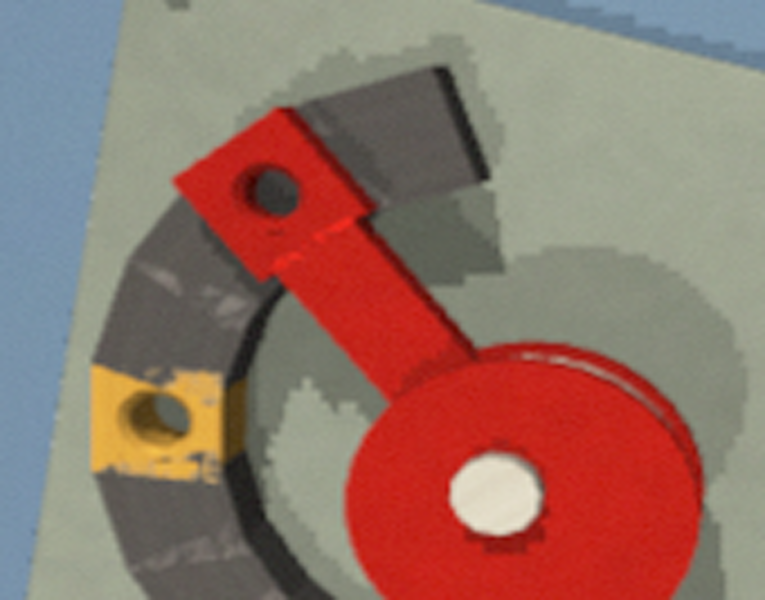

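View pics/crop_scene0.png

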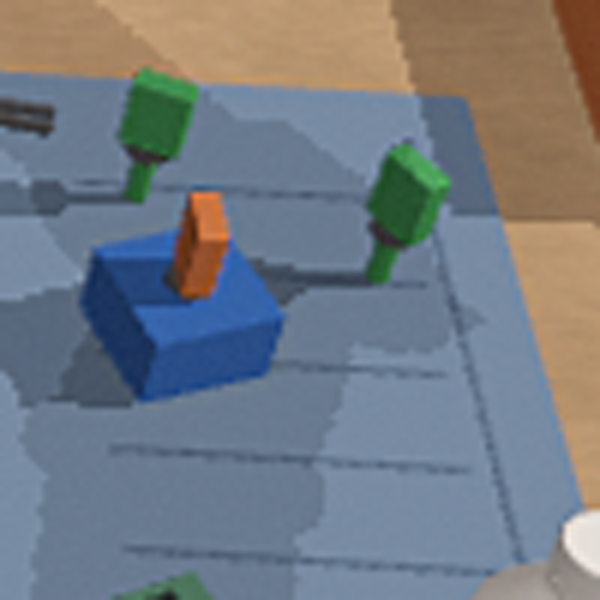

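View pics/crop_side0.png

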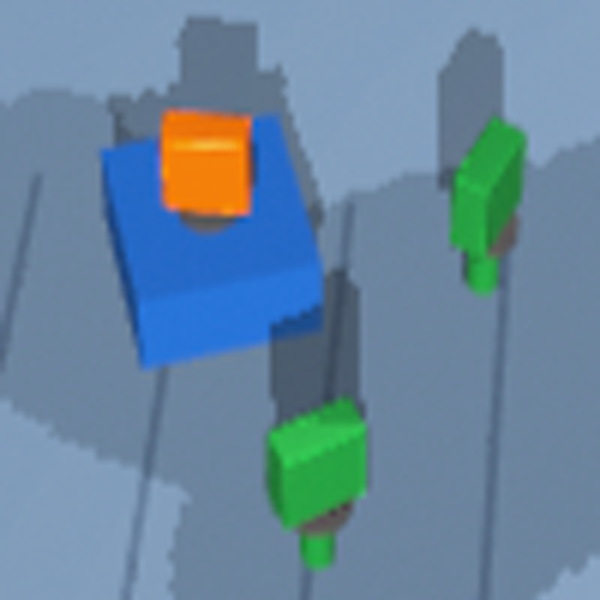

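Run:
```python
from h import *
from scipy.optimize import least_squares
im,c=load('wrist0')
e=onz(c,169.3,147.5,.043); l=onz(c,144.4,204,.03); print('eye',e,'hole',l)
for z in (.06,.063,.066,.07,.075):
    h=onz(c,220.4,223.5,z); print(z,h,np.linalg.norm((e-h)[:2]),np.linalg.norm((l-h)[:2]))
s=least_squares(lambda a:[np.hypot(*(e[:2]-a))-.085,np.hypot(*(l[:2]-a))-.085],[.617,-.03]);a=s.x
print('axis',a); f=lambda p:np.arctan2(p[1]-a[1],p[0]-a[0]); print(f(e),f(l),f(l)-f(e)+2*np.pi)
sc=load('scene0')[1]; sd=load('side0')[1]
print('pin',onz(sc,409.7,206,.074),onz(sd,269.5,316.8,.074))
# handle top far edges side for yaw
for u,v in [(165,112),(252,118),(163,145),(250,148)]: print(onz(sd,235+u/6,295+v/6,.074))
# stand top corners
print([onz(sd,235+u/6,295+v/6,.036).round(3) for u,v in [(102,150),(278,115),(322,262),(138,300)]])
print([onz(sc,375+u/6,170+v/6,.036).round(3) for u,v in [(92,246),(228,230),(283,320),(157,345)]])
for u,v in [(495,150),(320,440)]: print('green',onz(sd,235+u/6,295+v/6,.06))
```

```text
eye [0.56723765 0.04074521 0.043     ] hole [ 0.53144721 -0.01886298  0.03      ]
0.06 [ 0.61584348 -0.03061221  0.06      ] 0.08633890742989242 0.08521017445470573
0.063 [ 0.61642082 -0.02964039  0.063     ] 0.08586685009030484 0.08565433868023678
0.066 [ 0.61699815 -0.02866857  0.066     ] 0.08540714518823478 0.08611105118058898
0.07 [ 0.61776794 -0.02737281  0.07      ] 0.0848137666049939 0.08673917734499685
0.075 [ 0.61873017 -0.02575312  0.075     ] 0.08410414343362631 0.0875544877013035
axis [ 0.61584212 -0.02898718]
2.1795157372309255 3.022201001194449 7.12587057114311
pin [0.4733568  0.30999681 0.074     ] [0.46952323 0.31109748 0.074     ]
[0.48274862 0.30580718 0.074     ]
[0.45697005 0.30507913 0.074     ]
[0.48162062 0.31752788 0.074     ]
[0.45624243 0.31573025 0.074     ]
[array([0.505, 0.294, 0.036]), array([0.453, 0.275, 0.036]), array([0.434, 0.326, 0.036]), array([0.486, 0.345, 0.036])]
[array([0.456, 0.274, 0.036]), array([0.442, 0.33 , 0.036]), array([0.491, 0.345, 0.036]), array([0.508, 0.294, 0.036])]
green [0.38542267 0.29809738 0.06      ]
green [0.42698812 0.39865868 0.06      ]
```

Request:
drive_tool(increments="-.017 .0258 -.004 .125;-.017 .0258 -.004 .125;-.017 .0258 -.004 .125;-.017 .0258 -.004 .125;-.017 .0258 -.004 .125;-.017 .0258 -.004 .125;-.017 .0258 -.004 .125;-.017 .0258 -.004 .125;-.017 .0258 -.004 .125;-.017 .0258 -.004 .125;-.017 .0258 -.004 .125;-.017 .0258 -.004 .125", grip=0.7, squeeze=40)

```text
t: 1.15
eef_pos: [0.47, 0.3105, 0.2051]
tool_rot: [-0.0, 0.032, 0.999, -0.0]
contact_force: [0.9, -0.4, -0.2]
gripper_width: 0.698
```

Request:
drive_tool(increments="0 0 0 .12;0 0 0 0;0 0 0 0")

```text
t: 1.4
eef_pos: [0.4713, 0.309, 0.2051]
tool_rot: [-0.0, -0.023, 1.0, -0.0]
contact_force: [0.1, -1.6, 0.3]
gripper_width: 0.699
```

Run:
```python
from h import *
im,c=snap('wrist','wrist1'); o=bot.get_obs(); print(o['t'],o['eef_pos'],o['tool_rot'],o['q'],o['contact_force'],proj(c,[.471,.3105,.074]))
```

```text
1.45 [0.47177861 0.308401   0.20513302] [ 1.93574975e-05 -2.18161546e-02  9.99761921e-01 -3.96013993e-04] [-0.34846012  0.38127512 -0.42775216  1.85082488  0.19165118  0.95026513
  0.75323002] [ 0.37000894 -0.85284433 -0.51361982] [282.97654495 207.20151304]
```

View pics/wrist1.png

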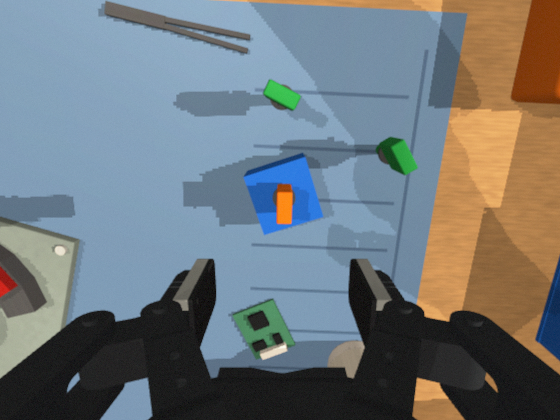

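The wrist view now shows the stand from above, with the orange handle's top near (285,205) between the two green look-alikes. Measuring its top face and yaw.

Run:
```python
from h import *
im,c=load('wrist1'); x0,y0=235,150
cv2.imwrite('pics/c1.png',cv2.cvtColor(cv2.resize(im[y0:y0+90,x0:x0+100],None,fx=6,fy=6,interpolation=cv2.INTER_CUBIC),cv2.COLOR_RGB2BGR))
h=cv2.cvtColor(im,cv2.COLOR_RGB2HSV)
m=((h[...,0]<18)&(h[...,1]>170)&(h[...,2]>215)).astype(np.uint8); m[:150]=0;m[250:]=0;m[:,:250]=0;m[:,330:]=0
ys,xs=np.nonzero(m);r=cv2.minAreaRect(np.c_[xs,ys].astype(np.float32));print(r)
for p in cv2.boxPoints(r): print(onz(c,*p,.074).round(4))
print(onz(c,*r[0],.074))
print(bot.get_obs()['eef_pos'])
```

```text
((284.0, 207.5), (31.0, 14.0), 90.0)
[0.4592 0.3054 0.074 ]
[0.4588 0.3161 0.074 ]
[0.4835 0.3173 0.074 ]
[0.484  0.3064 0.074 ]
[0.4712026  0.31129928 0.074     ]
[0.47177861 0.308401   0.20513302]
```

View pics/c1.png

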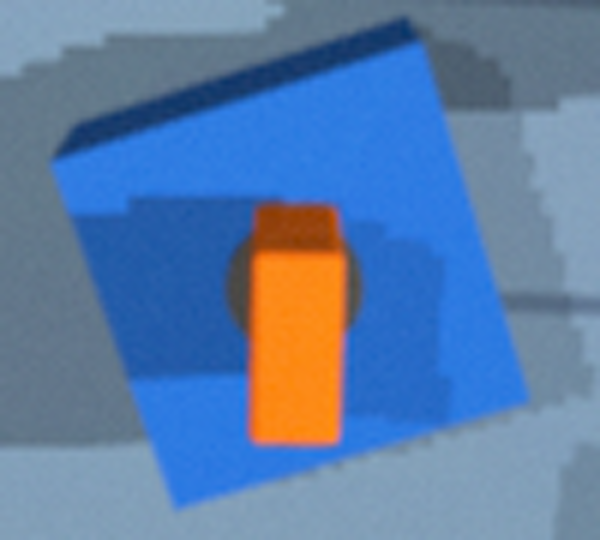

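Request:
drive_tool(increments="0 .001 -.02 0;0 .001 -.02 0;0 0 -.02 0;0 0 -.02 0;0 0 -.01 0;0 0 0 0;0 0 0 0")

```text
t: 2.03
eef_pos: [0.4715, 0.3109, 0.1154]
tool_rot: [-0.0, -0.023, 1.0, -0.0]
contact_force: [-0.8, 0.2, 0.5]
gripper_width: 0.699
```

Request:
drive_tool(increments="0 0 -.012 0;0 0 -.012 0;0 0 -.012 0;0 0 -.008 0;0 0 -.003 0;0 0 0 0;0 0 0 0")

```text
t: 2.62
eef_pos: [0.471, 0.3117, 0.0682]
tool_rot: [-0.0, -0.025, 1.0, -0.0]
contact_force: [-0.4, -0.6, -0.1]
gripper_width: 0.7
```

Request:
drive_tool(increments="0 0 0 0;0 0 0 0;0 0 0 0;0 0 0 0;0 0 0 0;0 0 0 0;0 0 0 0;0 0 0 0", grip=0)

```text
t: 3.28
eef_pos: [0.4712, 0.3117, 0.0688]
tool_rot: [0.0, -0.025, 1.0, 0.0]
contact_force: [0.1, -1.0, 4.9]
gripper_width: 0.132
```

Run:
```python
from h import *
im,c=snap('side','side2'); o=bot.get_obs(); print(o['t'],o['eef_pos'],o['contact_force'],o['torque'],o['gripper_width'])
cv2.imwrite('pics/side2c.png',cv2.resize(cv2.imread('pics/side2.png')[230:380,200:360],None,fx=4,fy=4))
```

```text
3.3333 [0.47124587 0.31173797 0.06876933] [-0.61595743 -0.16449208  5.43594946] [-0.1588119   0.17482339  0.00914045] 0.13571909036750252
```

View pics/side2c.png

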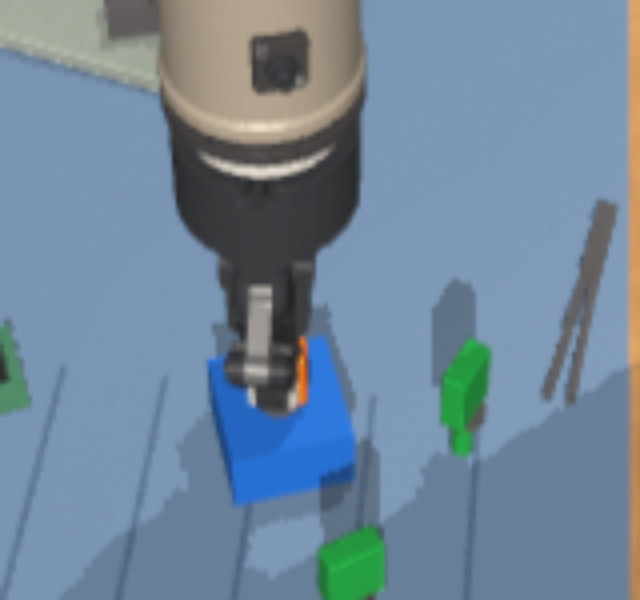

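Request:
drive_tool(increments="0 0 .005 0;0 0 .01 0;0 0 .015 0;0 0 .015 0;0 0 .015 0;0 0 .005 0;0 0 0 0;0 0 0 0", squeeze=70)

```text
t: 4.0
eef_pos: [0.471, 0.3114, 0.1333]
tool_rot: [0.0, -0.025, 1.0, -0.0]
contact_force: [0.2, 0.2, -1.2]
gripper_width: 0.13
```

Run:
```python
from h import *
im,c=snap('side','side3'); o=bot.get_obs(); print(o['t'],o['eef_pos'],o['contact_force'],o['torque'],o['gripper_width'])
cv2.imwrite('pics/side3c.png',cv2.resize(cv2.imread('pics/side3.png')[230:380,200:360],None,fx=4,fy=4))
p=o['eef_pos']
for d in (.062,.033,.029): print(d,(proj(c,[p[0],p[1],p[2]-d])-[200,230])*4)
```

```text
4.05 [0.47064451 0.31122326 0.13273915] [ 0.77650804 -0.98746984 -1.38987832] [-0.01909406 -0.0165609   0.01849399] 0.1290890392424374
0.062 [275.6313514  351.73178274]
0.033 [273.8597034  310.62150039]
0.029 [273.60911049 304.80660639]
```

View pics/side3c.png

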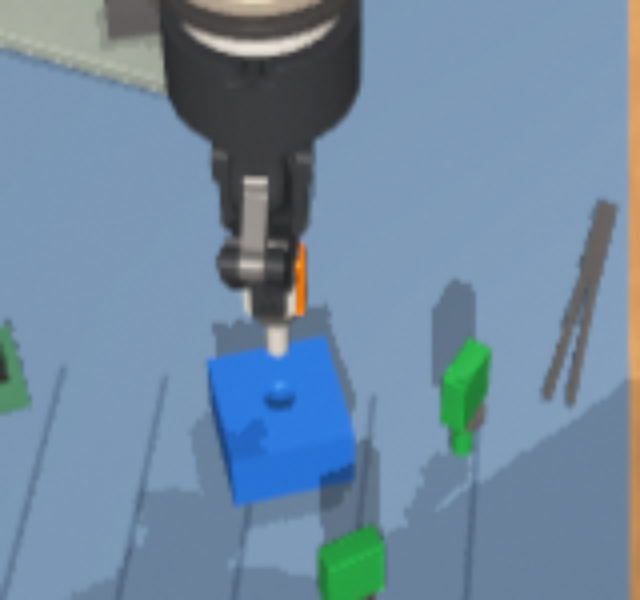

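Request:
drive_tool(increments=".005 -.014 0 0;.01 -.027 0 0;.01 -.027 0 0;.01 -.027 0 0;.01 -.027 0 0;.01 -.027 0 0;.01 -.027 0 0;.01 -.027 0 0;.01 -.027 0 0;.0065 -.025 0 0;.0048 -.0155 0 0;0 0 0 0")

```text
t: 5.05
eef_pos: [0.5676, 0.0357, 0.1319]
tool_rot: [-0.001, -0.021, 1.0, -0.001]
contact_force: [-0.9, -0.4, -1.4]
gripper_width: 0.125
```

Request:
drive_tool(increments="0 0 -.005 0;0 0 -.005 0;0 0 0 0;0 0 0 0")

```text
t: 5.38
eef_pos: [0.5665, 0.0426, 0.1225]
tool_rot: [-0.001, -0.026, 1.0, 0.0]
contact_force: [0.3, -0.4, -0.7]
gripper_width: 0.126
```

Run:
```python
from h import *
o=bot.get_obs(); print(o['t'],o['eef_pos'],o['tool_rot'],o['contact_force'],o['torque'],o['gripper_width'])
p=o['eef_pos']
for n,b in [('wrist',None),('side',(190,150)),('scene',(210,190))]:
    im,c=snap(n,n+'4'); print(n,'foot',proj(c,[p[0],p[1],p[2]-.062]),'eye',proj(c,[.5672,.0407,.043]))
    if b: cv2.imwrite(f'pics/{n}4c.png',cv2.resize(cv2.imread(f'pics/{n}4.png')[b[1]:b[1]+100,b[0]:b[0]+110],None,fx=6,fy=6,interpolation=cv2.INTER_CUBIC))
```

```text
5.3833 [0.56645113 0.0426361  0.12250191] [-8.49312585e-04 -2.58232033e-02  9.99666134e-01  2.46636573e-04] [ 0.2820837  -0.4312609  -0.65231949] [0.00309601 0.04032394 0.0360448 ] 0.12575969599845443
wrist foot [280.52869116 239.15454292] eye [277.47014832 230.2997436 ]
side foot [242.56190771 217.33156464] eye [242.86385058 222.55228456]
scene foot [292.72214851 232.92784232] eye [291.67937022 238.20722455]
```

View pics/side4c.png

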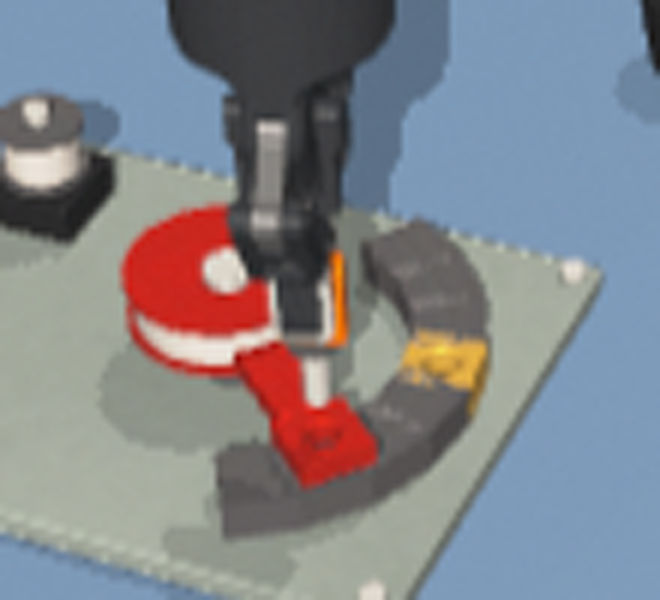

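View pics/scene4c.png

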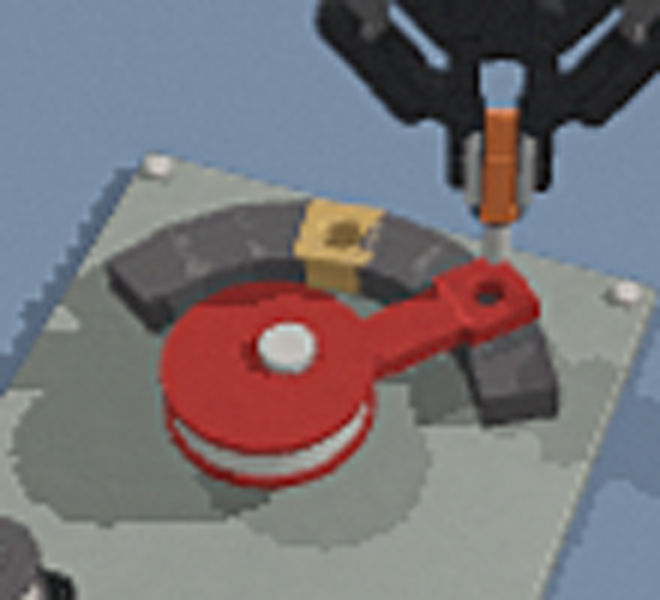

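View pics/wrist4.png

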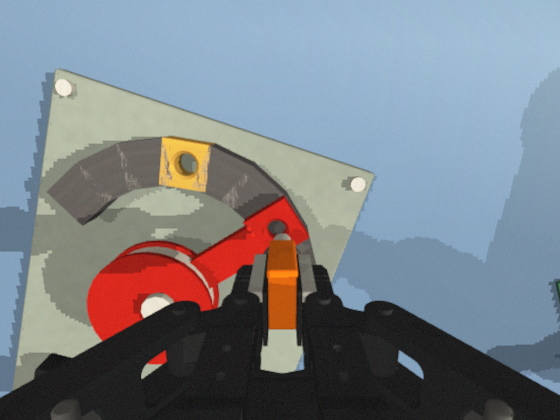

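The pin hangs over the ear. In the wrist view the eye is at (277,229), the foot of the shank at (282,240) and the lock hole at (186,163). Refining these.

Run:
```python
from h import *
o=bot.get_obs(); print(o['t'],o['eef_pos'])
im,c=snap('wrist','wrist5')
A=cv2.cvtColor(im,cv2.COLOR_RGB2BGR)
a=cv2.resize(A[200:260,240:320],None,fx=8,fy=8,interpolation=cv2.INTER_CUBIC); b=cv2.resize(A[130:200,150:220],None,fx=5,fy=5,interpolation=cv2.INTER_CUBIC)
cv2.imwrite('pics/w5a.png',a);cv2.imwrite('pics/w5b.png',b)
p=o['eef_pos']; print(proj(c,[p[0],p[1],p[2]-.062]))
```

```text
5.5333 [0.56725125 0.04196284 0.12335107]
[280.49389433 238.99567926]
```

View pics/w5a.png

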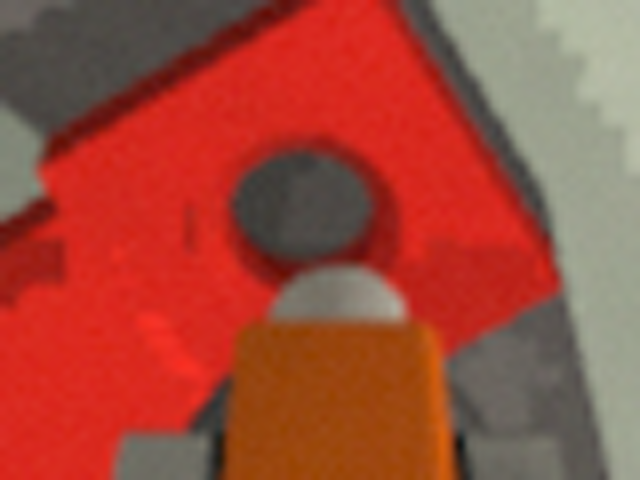

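View pics/w5b.png

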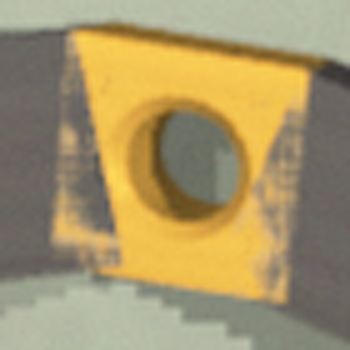

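Run:
```python
from h import *
from scipy.optimize import least_squares
im,c=load('wrist5')
e=onz(c,279.2,226,.043); l=onz(c,186.6,163,.03); print('eye',e,'hole',l)
s=least_squares(lambda a:[np.hypot(*(e[:2]-a))-.085,np.hypot(*(l[:2]-a))-.085],[.617,-.03]);a=s.x
f=lambda p:np.arctan2(p[1]-a[1],p[0]-a[0])%(2*np.pi); print(a,f(e),f(l)-f(e))
# silhouette leftmost/rightmost of shank at orange edge: centre u=282.5; top v=200+265/8
z=.1234-.062
print('shank centre at foot', onz(c,282.5,240,z+.0025),'front edge',onz(c,282.5,233.1,z+.0025))
```

```text
eye [0.56552628 0.04099861 0.043     ] hole [ 0.53091876 -0.01933397  0.03      ]
[ 0.6155002 -0.027759 ] 2.1992918335589846 0.8430198230422699
shank centre at foot [0.5668446  0.04309195 0.0639    ] front edge [0.56270343 0.04288176 0.0639    ]
```

Request:
drive_tool(increments="-.002 -.002 -.005 0;0 0 -.005 0;0 0 -.004 0;0 0 0 0;0 0 0 0;0 0 0 0")

```text
t: 6.08
eef_pos: [0.5653, 0.0392, 0.1092]
tool_rot: [-0.0, -0.025, 1.0, 0.0]
contact_force: [0.5, -0.1, -0.9]
gripper_width: 0.125
```

Run:
```python
from h import *
o=bot.get_obs(); print(o['t'],o['eef_pos'],o['contact_force'])
im,c=snap('wrist','wrist6')
A=cv2.cvtColor(im,cv2.COLOR_RGB2BGR)
cv2.imwrite('pics/w6a.png',cv2.resize(A[180:260,220:330],None,fx=6,fy=6,interpolation=cv2.INTER_CUBIC))
im,c=snap('scene','scene6');cv2.imwrite(f'pics/scene6c.png',cv2.resize(cv2.imread(f'pics/scene6.png')[190:290,210:320],None,fx=6,fy=6,interpolation=cv2.INTER_CUBIC))
```

```text
6.0833 [0.56534247 0.03917629 0.10924852] [ 0.51172657 -0.08285803 -0.93417839]
```

View pics/w6a.png

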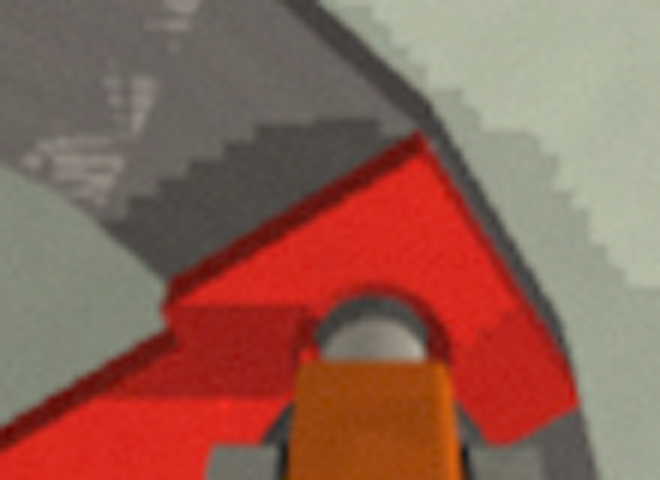

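View pics/scene6c.png

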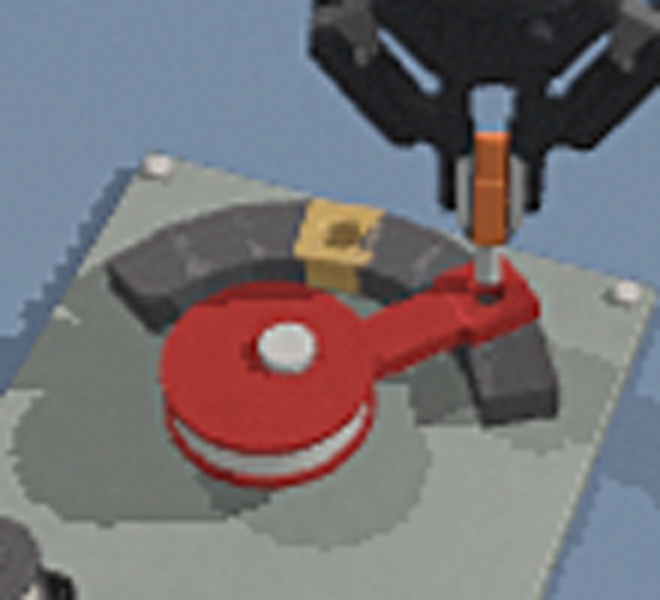

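The foot stands centred over the eye's rim in both views. Lowering gently.

Request:
drive_tool(increments="0 0 -.002 0;0 0 -.002 0;0 0 -.002 0;0 0 -.001 0;0 0 0 0")

```text
t: 6.6
eef_pos: [0.5654, 0.0391, 0.1022]
tool_rot: [0.0, -0.025, 1.0, 0.0]
contact_force: [-0.1, -1.0, -1.4]
gripper_width: 0.128
```

Request:
drive_tool(increments="0 0 -.002 0;0 0 -.002 0;0 0 -.001 0;0 0 0 0;0 0 0 0")

```text
t: 7.02
eef_pos: [0.5656, 0.0391, 0.0973]
tool_rot: [0.0, -0.025, 1.0, 0.0]
contact_force: [1.9, 0.4, -1.2]
gripper_width: 0.125
```

Request:
drive_tool(increments="0 0 -.001 0;0 0 -.0013 0;0 0 0 0;0 0 0 0")

```text
t: 7.35
eef_pos: [0.5656, 0.0391, 0.095]
tool_rot: [0.0, -0.025, 1.0, 0.0]
contact_force: [2.4, 0.4, -1.5]
gripper_width: 0.124
```

Run:
```python
from h import *
o=bot.get_obs(); print(o['t'],o['eef_pos'],o['contact_force'],o['torque'])
a=np.array([.6155,-.0278]);e0=np.array([.5654,.0392])  # TCP-based path: start angle about axis
e=np.array([.5655,.0410]); th0=np.arctan2(*(e-a)[::-1])
N=14; th=np.linspace(0,.843,N+1)
P=np.array([a+.085*np.array([np.cos(th0+t),np.sin(th0+t)]) for t in th]); print(np.diff(P,axis=0).round(4)); print(P[-1],P[-1]-P[0])
```

```text
7.35 [0.56559248 0.03912409 0.09502669] [ 2.43218208  0.39736388 -1.52517337] [-0.00655441 -0.70253    -0.01670292]
[[-0.004  -0.0031]
 [-0.0039 -0.0034]
 [-0.0036 -0.0036]
 [-0.0034 -0.0038]
 [-0.0032 -0.004 ]
 [-0.0029 -0.0042]
 [-0.0027 -0.0044]
 [-0.0024 -0.0045]
 [-0.0021 -0.0047]
 [-0.0019 -0.0048]
 [-0.0016 -0.0049]
 [-0.0013 -0.005 ]
 [-0.001  -0.005 ]
 [-0.0007 -0.0051]]
[ 0.53091911 -0.01936949] [-0.03461007 -0.06032934]
```

Request:
drive_tool(increments="-.002 -.0016 0 0;-.002 -.0016 0 0;-.0019 -.0017 0 0;-.0019 -.0017 0 0;-.0018 -.0018 0 0;-.0018 -.0018 0 0;0 0 0 0")

```text
t: 7.93
eef_pos: [0.5538, 0.0285, 0.0952]
tool_rot: [0.0, -0.024, 1.0, -0.0]
contact_force: [3.9, 0.4, -0.9]
gripper_width: 0.125
```

Run:
```python
from h import *
o=bot.get_obs(); print(o['t'],o['eef_pos'],o['contact_force'],o['torque'],o['gripper_width'])
```

```text
7.9333 [0.55376161 0.02851294 0.09521109] [ 3.94566034  0.40626843 -0.91325008] [ 1.49527655e-01 -1.08942524e+00  4.24517401e-04] 0.12452506133784853
```

Request:
drive_tool(increments="-.0011 -.0023 0 0;-.0014 -.0022 0 0;-.0016 -.002 0 0;-.0016 -.002 0 0;-.0014 -.0021 0 0;-.0014 -.0021 0 0;-.0013 -.0022 0 0;-.0013 -.0022 0 0;0 0 0 0")

```text
t: 8.68
eef_pos: [0.5421, 0.0113, 0.0948]
tool_rot: [-0.001, -0.024, 1.0, -0.0]
contact_force: [1.9, 4.2, 0.8]
gripper_width: 0.126
```

Run:
```python
from h import *
o=bot.get_obs(); print(o['t'],o['eef_pos'],o['contact_force'],o['torque'],o['gripper_width'])
im,c=snap('scene','scene7');cv2.imwrite(f'pics/scene7c.png',cv2.resize(cv2.imread(f'pics/scene7.png')[190:290,210:320],None,fx=6,fy=6,interpolation=cv2.INTER_CUBIC))
```

```text
8.6833 [0.54208242 0.01134289 0.09481913] [1.90823845 4.23225925 0.78562291] [ 0.9438158  -0.38926671 -0.0017638 ] 0.12614610899473394
```

View pics/scene7c.png

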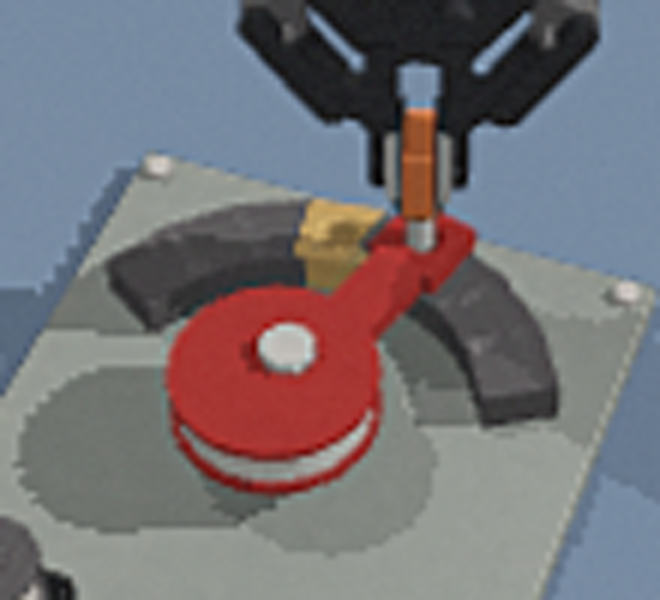

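Request:
drive_tool(increments="-.0013 -.0023 0 0;-.0013 -.0023 0 0;-.0012 -.0023 0 0;-.0011 -.0024 0 0;-.001 -.0024 0 0;-.0009 -.0024 0 0;-.0009 -.0025 0 0;-.0008 -.0025 0 0;-.0007 -.0025 0 0;-.0006 -.0025 0 0;-.0005 -.0025 0 0;0 0 0 0")

```text
t: 9.73
eef_pos: [0.5321, -0.0151, 0.0949]
tool_rot: [-0.0, -0.024, 1.0, 0.0]
contact_force: [1.7, 4.6, -0.5]
gripper_width: 0.13
```

Run:
```python
from h import *
o=bot.get_obs(); print(o['t'],o['eef_pos'],o['contact_force'],o['torque'],o['gripper_width'])
im,c=snap('scene','scene8');cv2.imwrite(f'pics/scene8c.png',cv2.resize(cv2.imread(f'pics/scene8.png')[190:290,210:320],None,fx=6,fy=6,interpolation=cv2.INTER_CUBIC))
im,c=snap('wrist','wrist8');cv2.imwrite(f'pics/wrist8c.png',cv2.resize(cv2.imread(f'pics/wrist8.png')[180:280,220:330],None,fx=6,fy=6,interpolation=cv2.INTER_CUBIC))
```

```text
9.7333 [ 0.53206368 -0.0151166   0.09490376] [ 1.69049389  4.55991912 -0.48838965] [ 1.29069823 -0.34158699 -0.02967369] 0.12956419539636166
```

View pics/scene8c.png

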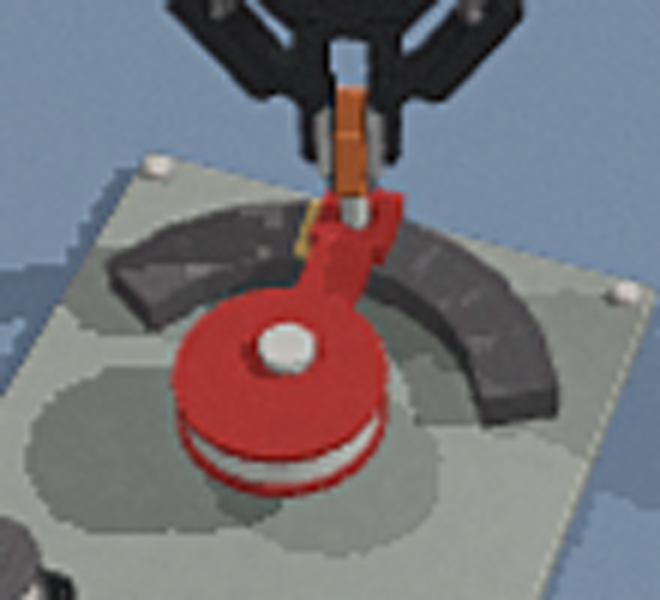

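View pics/wrist8c.png

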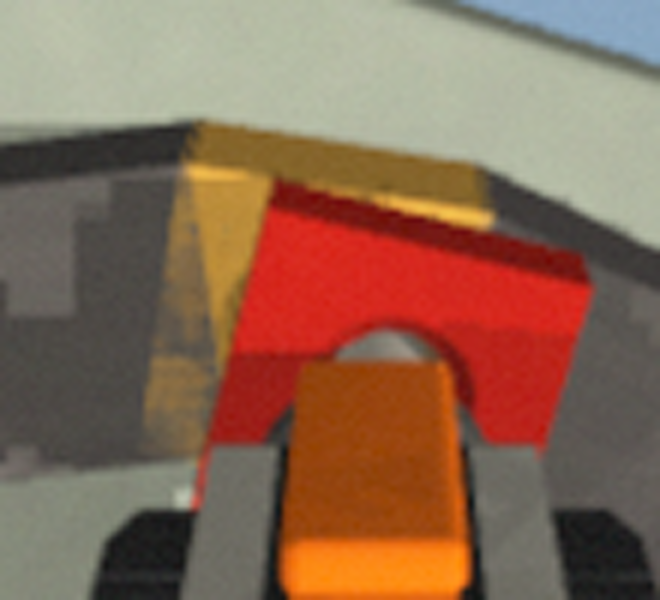

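Request:
drive_tool(increments="-.0004 -.0018 0 0;-.0004 -.0018 0 0;-.0003 -.0018 0 0;0 0 0 0;0 0 -.001 0;0 0 -.001 0;0 0 0 0")

```text
t: 10.42
eef_pos: [0.531, -0.0198, 0.0928]
tool_rot: [-0.0, -0.025, 1.0, 0.0]
contact_force: [1.0, 5.4, -1.4]
gripper_width: 0.125
```

Request:
drive_tool(increments="0 0 -.001 0;0 0 -.001 0;0 0 0 0")

```text
t: 10.67
eef_pos: [0.5311, -0.0198, 0.0908]
tool_rot: [-0.0, -0.025, 1.0, 0.0]
contact_force: [1.0, 5.5, -1.2]
gripper_width: 0.128
```

Request:
drive_tool(increments="0 0 -.001 0;0 0 -.001 0;0 0 -.001 0;0 0 0 0")

```text
t: 11.0
eef_pos: [0.5311, -0.0198, 0.0878]
tool_rot: [-0.0, -0.025, 1.0, 0.0]
contact_force: [1.8, 4.6, -0.7]
gripper_width: 0.13
```

Request:
drive_tool(increments="0 0 -.001 0;0 0 -.001 0;0 0 -.001 0;0 0 0 0")

```text
t: 11.33
eef_pos: [0.5311, -0.0198, 0.0848]
tool_rot: [-0.0, -0.025, 1.0, 0.0]
contact_force: [0.8, 5.7, -0.5]
gripper_width: 0.124
```

Request:
drive_tool(increments="0 0 -.0015 0;0 0 -.0015 0;0 0 -.0015 0;0 0 -.001 0;0 0 0 0")

```text
t: 11.75
eef_pos: [0.531, -0.0197, 0.0793]
tool_rot: [-0.0, -0.025, 1.0, 0.0]
contact_force: [1.5, 5.2, -2.4]
gripper_width: 0.13
```

Request:
drive_tool(increments="0 0 -.001 0;0 0 -.001 0;0 0 -.0007 0;0 0 0 0")

```text
t: 12.08
eef_pos: [0.531, -0.0197, 0.0767]
tool_rot: [-0.0, -0.025, 1.0, 0.0]
contact_force: [1.6, 4.7, -0.6]
gripper_width: 0.123
```

Run:
```python
from h import *
o=bot.get_obs(); print(o['t'],o['eef_pos'],o['contact_force'],o['torque'],o['gripper_width'])
for n,b in [('side',(190,150)),('scene',(210,190)),('wrist',(220,180))]:
    im,c=snap(n,n+'9');cv2.imwrite(f'pics/{n}9c.png',cv2.resize(cv2.imread(f'pics/{n}9.png')[b[1]:b[1]+100,b[0]:b[0]+110],None,fx=6,fy=6,interpolation=cv2.INTER_CUBIC))
```

```text
12.0833 [ 0.53103879 -0.01971793  0.07666186] [ 1.61274751  4.68323873 -0.64331115] [ 1.30109147 -0.29042395  0.03033343] 0.12314770238370525
```

View pics/scene9c.png

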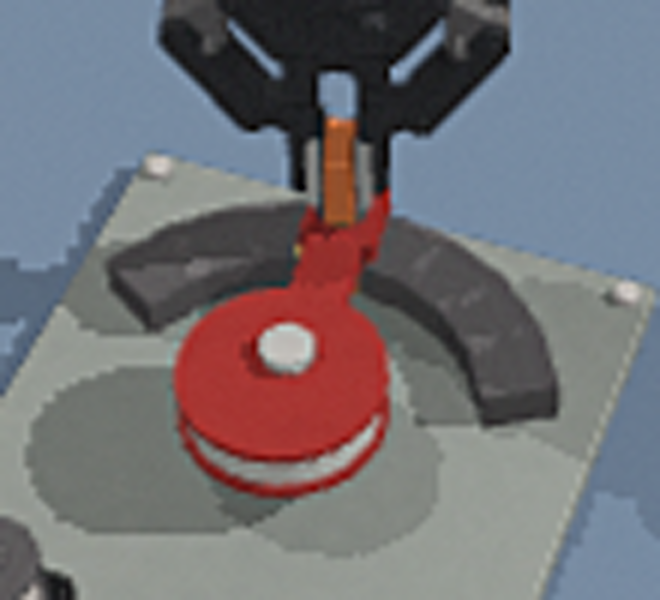

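View pics/side9c.png

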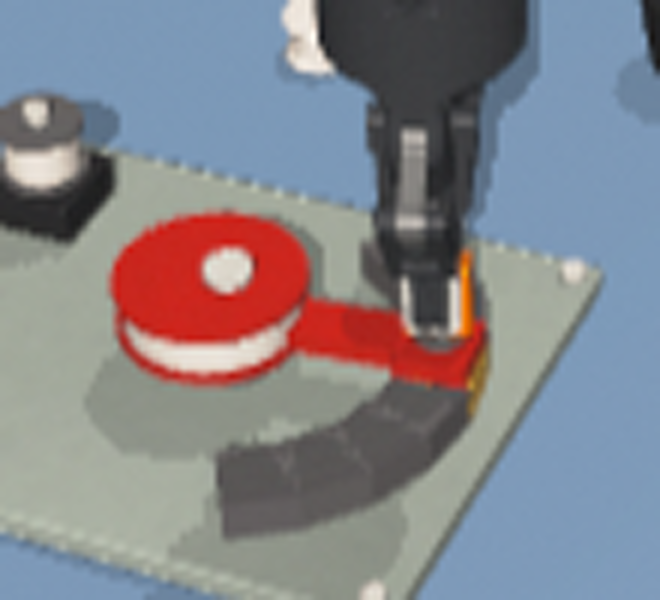

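Request:
drive_tool(increments="0 0 -.0005 0;0 0 -.0005 0;0 0 0 0")

```text
t: 12.48
eef_pos: [0.5311, -0.0197, 0.0758]
tool_rot: [-0.0, -0.025, 1.0, 0.0]
contact_force: [0.4, 6.0, 1.2]
gripper_width: 0.127
```

Request:
drive_tool(increments="0 0 -.0005 0;0 0 0 0;0 0 0 0")

```text
t: 12.73
eef_pos: [0.5311, -0.0197, 0.0757]
tool_rot: [-0.0, -0.025, 1.0, 0.0]
contact_force: [-0.8, 4.6, 6.0]
gripper_width: 0.124
```

Collar has met the ear (6 N up, TCP 0.0757 as predicted). Now easing the pin back until the hole's wall takes the spring load.

Request:
drive_tool(increments="0 .0005 0 0;0 .0005 0 0;0 0 0 0")

```text
t: 12.98
eef_pos: [0.5312, -0.0188, 0.0758]
tool_rot: [-0.0, -0.025, 1.0, 0.0]
contact_force: [-0.2, 4.5, 5.3]
gripper_width: 0.13
```

Request:
drive_tool(increments="0 .0005 0 0;0 0 0 0;0 0 0 0")

```text
t: 13.23
eef_pos: [0.5312, -0.0187, 0.0758]
tool_rot: [-0.0, -0.025, 1.0, -0.0]
contact_force: [-0.7, 4.1, 6.1]
gripper_width: 0.13
```

Request:
drive_tool(increments="0 .0005 0 0;0 0 0 0;0 0 0 0")

```text
t: 13.48
eef_pos: [0.5312, -0.0186, 0.0758]
tool_rot: [-0.0, -0.024, 1.0, -0.0]
contact_force: [-0.7, 2.9, 5.6]
gripper_width: 0.124
```

Request:
drive_tool(increments="0 .0006 0 0;0 0 0 0;0 0 0 0")

```text
t: 13.73
eef_pos: [0.5312, -0.0185, 0.0758]
tool_rot: [-0.0, -0.024, 1.0, -0.001]
contact_force: [-0.3, 2.4, 5.3]
gripper_width: 0.127
```

Request:
drive_tool(increments="0 .0006 0 0;0 0 0 0;0 0 0 0")

```text
t: 13.98
eef_pos: [0.5313, -0.0184, 0.0758]
tool_rot: [-0.0, -0.024, 1.0, -0.001]
contact_force: [-0.3, 0.6, 5.8]
gripper_width: 0.123
```

Request:
drive_tool(increments="0 0 0 0;0 0 0 0;0 0 0 0;0 0 0 0;0 0 0 0", grip=0.45)

```text
t: 14.4
eef_pos: [0.531, -0.0174, 0.0751]
tool_rot: [-0.0, -0.024, 1.0, -0.0]
contact_force: [-0.7, 0.7, 0.6]
gripper_width: 0.45
```

Run:
```python
from h import *
o=bot.get_obs(); print(o['t'],o['eef_pos'],o['contact_force'],o['gripper_width'])
for n,b in [('side',(190,150)),('scene',(210,190))]:
    im,c=snap(n,n+'10');cv2.imwrite(f'pics/{n}10c.png',cv2.resize(cv2.imread(f'pics/{n}10.png')[b[1]:b[1]+100,b[0]:b[0]+110],None,fx=6,fy=6,interpolation=cv2.INTER_CUBIC))
```

```text
14.4 [ 0.53103432 -0.0173706   0.0750766 ] [-0.69972196  0.74372449  0.60902247] 0.44971523170412414
```

View pics/scene10c.png

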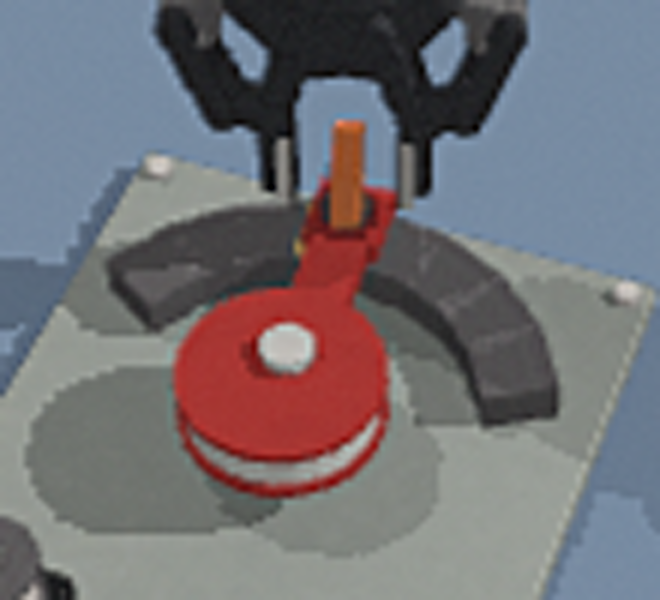

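View pics/side10c.png

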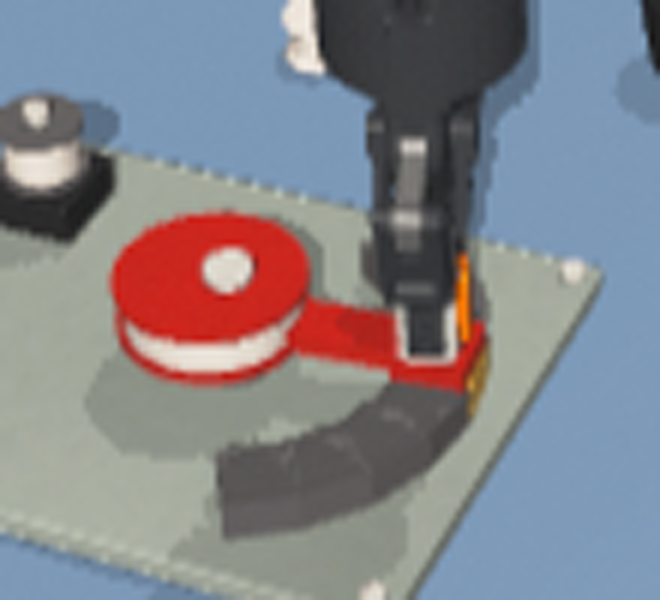

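The wheel holds with the pin upright and its collar on the ear. Rising clear.

Request:
drive_tool(increments="0 0 .005 0;0 0 .01 0;0 0 .015 0;0 0 .02 0;0 0 .02 0;0 0 .02 0;0 0 .02 0;0 0 .02 0;0 0 .01 0;0 0 0 0;0 0 0 0;0 0 0 0")

```text
t: 15.5
eef_pos: [0.5307, -0.0171, 0.2143]
tool_rot: [-0.001, -0.025, 1.0, -0.0]
contact_force: [0.1, -0.7, -1.1]
gripper_width: 0.451
```

Run:
```python
from h import *
o=bot.get_obs(); print(o['t'],o['eef_pos'],o['contact_force'],o['gripper_width'])
O=[]
for n,b in [('side',(190,150)),('scene',(210,190)),('wrist',(225,170))]:
    im,c=snap(n,n+'11');O.append(cv2.resize(cv2.imread(f'pics/{n}11.png')[b[1]:b[1]+100,b[0]:b[0]+110],None,fx=4,fy=4,interpolation=cv2.INTER_CUBIC))
O.append(cv2.resize(cv2.imread('pics/side11.png'),(440,400)))
cv2.imwrite('pics/f11.png',cv2.resize(np.vstack([np.hstack(O[:2]),np.hstack(O[2:])]),(660,600)))
```

```text
15.5 [ 0.53065687 -0.01713028  0.21432253] [ 0.08526897 -0.68792317 -1.08674322] 0.45098409940554846
```

View pics/f11.png

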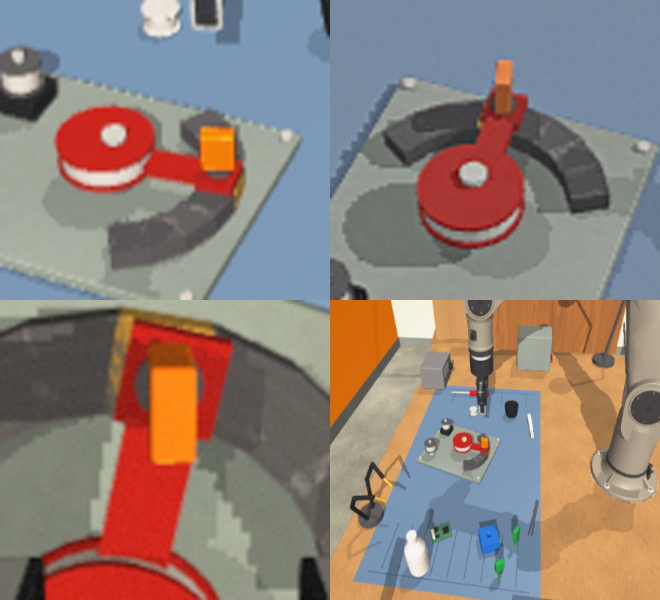

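The pin is upright, the collar sits on the ear, and the wheel stays turned. One numeric check of the handle top's height, then hand in.

Run:
```python
from h import *
im,c=load('wrist11');h=cv2.cvtColor(im,cv2.COLOR_RGB2HSV)
m=((h[...,0]>7)&(h[...,0]<18)&(h[...,1]>170)&(h[...,2]>215)).astype(np.uint8)
n,l,s,ce=cv2.connectedComponentsWithStats(m);i=1+np.argmax(s[1:,4]);print(s[i],ce[i])
x,y,w,hh,_=s[i]
for z in(.081,.097):
    p=[onz(c,*q,z) for q in((x,y),(x+w,y),(x,y+hh))];print(z,onz(c,*ce[i],z),np.linalg.norm(p[1]-p[0]),np.linalg.norm(p[2]-p[0]))
o1,d1=ray(c,*ce[i])
im,c2=load('scene11');im=im[190:260,300:370] if 0 else im
h=cv2.cvtColor(im,cv2.COLOR_RGB2HSV);m=((h[...,0]>5)&(h[...,0]<16)&(h[...,1]>150)).astype(np.uint8)
m[:200]=0;m[240:]=0;m[:,:255]=0;m[:,280:]=0
ys,xs=np.nonzero(m);print('scene orange',xs.min(),xs.max(),ys.min(),ys.max())
for z in (.081,.097): print(z,'top centre predicted in scene',proj(c2,onz(c,*ce[i],z)))
print('collar',proj(c2,[*onz(c,*ce[i],.081)[:2],.047]))
```

```text
[276 193  15  32 455] [282.68351648 208.33846154]
0.081 [ 0.53147719 -0.01560498  0.081     ] 0.011516590335462124 0.025823263188950684
0.097 [ 0.52712553 -0.01585929  0.097     ] 0.010790740550098236 0.024195714626649257
scene orange 260 270 210 232
0.081 top centre predicted in scene [268.19664101 213.86049019]
0.097 top centre predicted in scene [268.13815948 207.54644051]
collar [268.47357098 223.95637996]
```

```bash
python3 -c "
from station import bot
print(bot.hand_in())"
```

```text
the job is handed in; nothing more can be done
None
```

The locking pin is fully home and holds the tension wheel turned back by about 0.84 rad (measured from the images before turning). The job is handed in, at about 15.7 s of the 67 s allowed; no verdict was reported.

- **What I did:** I took the orange pin from its stand and put it through the ear's eye. I turned the wheel until the pin was over the lock hole, then pushed it down until the collar met the ear. I then eased the pin back against the hole's wall, so the spring load was on it before I let go, and raised the arm clear.
- **Forces:** The readings I took at the tool stayed at or below about 6 N. They were only taken at the end of each move, so short peaks in between were not seen.
- **Last checks:** The collar met the ear with the tool at 75.7 mm, against 76 mm predicted. After release, the handle top measured 11.5 x 25.8 mm at the height expected for a fully home pin (true size 12 x 26 mm). All three views show the pin upright with its collar on the ear, and the wheel stayed turned. The bystanders look unmoved in the side view.
- **Not settled:** The pin's exact offset from the eye centre and its tilt after release were judged from the pictures, not measured. No check failed; one small disagreement was the pin axis sitting about 1 mm off the tool centre line, which I corrected before inserting.

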